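Roll down the hazard sign strip

TASK

The six hazard tiles on the aluminium sign board are only tacked on and stand proud on their foam pads. Take the hand roller from its blue cradle and roll it along the strip with steady downward pressure until every tile is fully home; use the roller and keep fingers off the tiles. Then hang the roller back upright in its cradle, let go, and leave the other things on the bench where they are.

Things in the scene. Friction and masses are not known exactly. Their poses are not given: they have to be found in the camera images.
- board: aluminium sign board lying fixed on the bench, 230 x 110 x 12 mm; origin at the centre of its underside, x along its length, z up. On it lie six white hazard tiles edge to edge as one strip 180 mm (x) by 60 mm (y), centred on the board
- sign_mid (a point): middle of the tile strip, 17 mm above the bench: the level of the tile tops once they are fully pressed home (they start up to 4 mm higher); axes as the board's
- roller_handle (a point): centre of the orange handle block of the hand roller (loose, about 0.5 kg). The block is 28 mm (x) by 82 mm (y) by 50 mm high, flat-sided, gripped across its 28 mm; it stands on an aluminium plate 90 (x) x 82 (y) x 8 mm whose top is 25 mm below this point. Under the plate a free-turning black rubber drum, 40 mm in diameter and 70 mm wide, its axle along y, so the roller rolls along its x. The drum's underside is 77 mm below this point. Upright when z is up
- roller: the hand roller as a whole; origin at the underside of the drum, axes as the handle's
- cradle: blue cradle fixed on the bench, 110 x 110 mm foot, with two rails along its y, 58 mm apart inside, 12 mm thick, tops 52 mm above the bench; origin at the centre of its underside
- cradle_seat (a point): centre between the rails at the level of their tops. The parked roller hangs here: its plate rests on both rails, drum between them (9 mm room either side), roller x along cradle x (or turned half round); the handle centre is then 33 mm above this point
- drum (a joint): turn of the roller's drum in rad since the start, either sign; 1 rad is 20 mm of rolling
- tile0 (a joint): how far tile 0 of the strip (centre at x = -75 mm in the board's frame, 29 x 60 mm) is pressed down, m: 0 standing proud, 0.004 fully home. It gives way at about 5 N and stays where it is left
- tile1 (a joint): how far tile 1 of the strip (centre at x = -45 mm in the board's frame, 29 x 60 mm) is pressed down, m: 0 standing proud, 0.004 fully home. It gives way at about 5 N and stays where it is left
- tile2 (a joint): how far tile 2 of the strip (centre at x = -15 mm in the board's frame, 29 x 60 mm) is pressed down, m: 0 standing proud, 0.004 fully home. It gives way at about 5 N and stays where it is left
- tile3 (a joint): how far tile 3 of the strip (centre at x = 15 mm in the board's frame, 29 x 60 mm) is pressed down, m: 0 standing proud, 0.004 fully home. It gives way at about 5 N and stays where it is left
- tile4 (a joint): how far tile 4 of the strip (centre at x = 45 mm in the board's frame, 29 x 60 mm) is pressed down, m: 0 standing proud, 0.004 fully home. It gives way at about 5 N and stays where it is left
- tile5 (a joint): how far tile 5 of the strip (centre at x = 75 mm in the board's frame, 29 x 60 mm) is pressed down, m: 0 standing proud, 0.004 fully home. It gives way at about 5 N and stays where it is left
- detector_a: yellow gas detector, 120 x 65 x 32 mm; bystander, loose
- detector_b: second yellow gas detector, 120 x 65 x 32 mm, standing nearer the robot; bystander, loose
- mouse: black computer mouse, 100 x 60 x 34 mm; bystander, loose
- screwdriver: screwdriver lying on the bench; bystander, loose
- mug: white mug, 80 mm wide, 90 mm high; bystander, loose
- cleaner: blue spray-cleaner bottle, 64 mm wide, 160 mm high; bystander, loose
Not all that is in view belongs to the job. Leave any brown, green or turquoise look-alike of the roller alone.

How it is judged:
On the way:
1. the roller has rolled along the strip under pressure: at least 60 mm of turning (3 rad) while it presses the board with over 2 N ((value of joint drum above 3 rad or value of joint drum below -3 rad) and contact force between roller and board above 2 N), for 0.05 s.
At the end, for the whole second after the job is handed in: All six tiles are pressed at least 3 mm of their 4 mm; the roller hangs upright (within 0.12 rad) in its cradle, its handle centre within 25 mm of the cradle's middle and 27 to 39 mm above the rail tops, released and at rest (value of joint each of tile0, tile1, tile2, tile3, tile4, tile5 above 0.003 m and horizontal distance between roller_handle and cradle_seat below 0.025 m and z of roller_handle in the frame of cradle_seat between 0.027 and 0.039 m and angle between roller_handle's own z axis and vertical below 0.12 rad and linear speed of roller below 0.02 m/s); the robot touches nothing.
It fails at once if the fingers press on the sign board or its tiles (over 2 N) (contact force between the fingers and board above 2 N).
It fails at once if a bystander is moved more than 40 mm (distance of any of detector_a, detector_b, mouse, screwdriver, mug, cleaner from where it was at the start of the episode above 0.04 m).
It also fails if it takes over 67 s, if anything falls off the work surface, if the arm or the gripper's body presses on something with over 40 N, if the wrist force passes 120 N, or if a joint passes its speed limit or range.

ROBOT

A 7-joint arm with a two-finger parallel gripper is mounted at the origin on the work surface. World frame = base frame: x ahead of the robot, y to its left, z up, the work surface at z = 0. Lengths are in m, angles in rad, forces in N, time in s.
With the tool pointing down it reaches from about 0.4 to 0.85 m from the base axis. Payload 4.5 kg.
Tool frame: the origin (TCP) lies on the front face of the gripper's body, between the roots of the fingers; the fingertips stand 64 mm ahead of it and the grasp point (between the pads) lies 45 mm ahead of it; z points along the fingers, y is the line along which they close (so a half turn about z gives the same grasp; the last joint's range is limited). The gripper opens to 88 mm and grips with 3 to 60 N. Pads are 18 mm wide; open, the fingers measure 123 mm over their backs; the gripper's body (75 mm by 187 mm) begins 45 mm behind the grasp point.
Start: joints at [1.316, 0.689, -0.195, 1.565, 0.157, 0.902, -0.215], TCP at [0.178, -0.599, 0.303] pointing down, gripper open.
Joint ranges: [-3.01, 3.01], [-0.46, 2.08], [-1.47, 1.51], [0.13, 2.56], [-1, 4.14], [0.04, 2.09], [-2.66, 2.66]. Speed limits (rad/s): [2.57, 2.57, 3.14, 3.14, 3.14, 3.14, 3.14].

INTERFACE

Orientations are given as a rotation vector (axis times angle).
In Python, from cell import read_state, capture, camera_info, finish_job gives the robot as it stands.
- The arm moves only by the tool carry_out, never from a script. Its argument "targets" is a list of rows, each an object with "angular": the turn, a rotation vector about the tool's x, y, z in rad, a list of three; "travel": the shift along the tool's x, y, z in m, a list of three; "grip": the closure in counts, from 0 (fully open) to 255 (shut). A call has 1 to 10 rows; each row shifts and turns the commanded pose from where the row before left it, along the tool's axes as they then stand; what a row does not reach is not made up. A row lasts 1/8 s, in which the tool goes at most 62.5 mm and 10.7 degrees, less where a joint would pass 70% of its speed; a pose out of reach is approached as far as the arm can. A call is refused whole if a number of a shift passes 0.0625 or a number of a turn 0.188, either way. A call with a gripper value outside its range is refused whole. The fingers move at their own pace and stop on an object; the grip force is fixed at half the most. Time passes only in rows, so rows that do not move let the fingers close. It gives the time, the measured TCP pose, the force, the opening and the grip force at its end, in the units of the state.
- read_state(): the state, without advancing time (a new reading comes with each control period).
- capture(name): name is "scene" or "top"; returns the picture (420x560x3 uint8, red, green, blue); there is no depth.
- camera_info(name): a dict with "fx", "fy", "cx", "cy" (pixels), "world_to_cam" (4x4, takes a point from world to camera coordinates). Camera axes: x right, y down, z forward; pixel columns grow to the right and rows downward; lengths in m; the calibration is good to about 2 mm. A picture is of the moment at which its call begins. camera_info takes no time and is no camera call.
- finish_job(): hands the job in; it is judged then, once.
The state is a dict: "time_s": time; "qpos": joint angles; "joint_vel": joint speeds; "effort": joint torques, N m; "ee_pos": TCP position; "tcp_rot": TCP orientation; "contact_force": force on the tool from outside, world axes, zero at the start; "wrist_torque": the same for the moment, N m; "opening": finger opening in m; "finger_force": force on a finger pad.
Only numpy, scipy, OpenCV 4.12 (cv2) and the standard library are available. Lean on these libraries where they do the work, as an engineer would, in place of code of your own. Each camera call takes 0.05 s, during which the arm holds its last target. There are 200 camera calls.

## Working session

There is one attempt and no reset: what is moved stays moved. The work goes in short steps, Python scripts to look and compute and a tool call to move; the robot and the scene stay as the last step left them, time stands still between calls to the robot, and variables do not carry over. Pictures are saved under pics/ and viewed, at most 10 in all, crops included, and the job is handed in when it is done.

Besides the shell and the picture viewer there is one more tool, called by a JSON object that holds its "api" and its "payload", one argument or row to a line. carry_out: Moves the arm, as the interface text tells. Its arguments: {"type":"object","properties":{"targets":{"type":"array","items":{"type":"object","properties":{"angular":{"type":"array","items":{"type":"number"}},"travel":{"type":"array","items":{"type":"number"}},"grip":{"type":"number"}}}}},"required":["targets"]}

```bash
mkdir -p pics; ls; python3 - <<'E'
from cell import *
import cv2
for n in("scene","top"):
    cv2.imwrite(f"pics/{n}0.png",cv2.cvtColor(capture(n),cv2.COLOR_RGB2BGR)); c=camera_info(n); print(n,c)
print(read_state())
E
```

```text
pics
scene {'fx': 393.1557835202037, 'fy': 393.1557835202037, 'cx': 278.7910916114109, 'cy': 210.8637792576589, 'world_to_cam': array([[ 0.89593734,  0.4440933 , -0.00879914, -0.44460091],
       [ 0.28234999, -0.58469677, -0.76053151, -0.03859149],
       [-0.34289177,  0.67890414, -0.64924141,  1.5622169 ],
       [ 0.        ,  0.        ,  0.        ,  1.        ]])}
top {'fx': 469.7588923738719, 'fy': 469.7588923738719, 'cx': 282.34888337615865, 'cy': 210.36778330750212, 'world_to_cam': array([[-0.0117216 , -0.99983385, -0.01396014,  0.07196301],
       [-0.99357059,  0.01321811, -0.11244007,  0.48829329],
       [ 0.11260591,  0.01255241, -0.99356044,  1.62361938],
       [ 0.        ,  0.        ,  0.        ,  1.        ]])}
{'time_s': 0.1, 'qpos': array([ 1.31579967,  0.68988652, -0.19451307,  1.56618825,  0.15730538,
        0.90252304, -0.21510406]), 'joint_vel': array([ 0.00071303, -0.00271368, -0.00131509, -0.00200933, -0.00272315,
       -0.00190256,  0.00135749]), 'effort': array([-2.94854879e-03, -5.28504467e+01, -1.27112679e+00, -1.53838134e+01,
       -5.24470035e-02,  2.02033181e-03,  3.89435274e-05]), 'ee_pos': array([ 0.17783349, -0.59870266,  0.30201226]), 'tcp_rot': array([-3.10732491e+00, -4.51938529e-01,  5.64142802e-04]), 'contact_force': array([ 0.48192976, -1.19774895,  0.18950798]), 'wrist_torque': array([ 0.01479421, -0.02730091, -0.006816  ]), 'finger_force': 0.0, 'opening': 0.08789650672651053}
```

View pics/scene0.png

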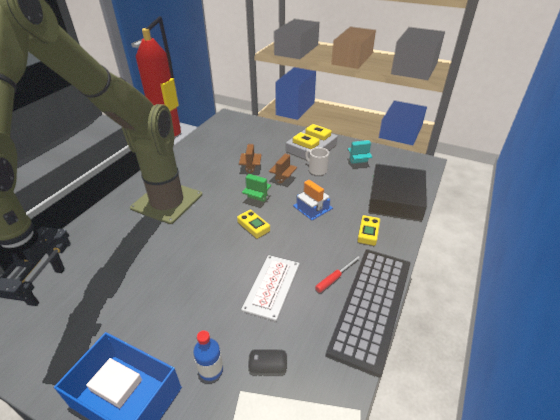

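View pics/top0.png

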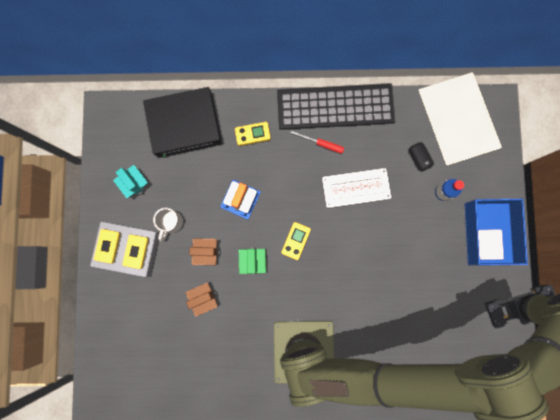

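Top view: the orange-handled roller with its white plate sits in the blue cradle at (241,198). In the scene view it is at (315,195). Possible mix-ups in the top view: brown at (204,251) and (201,298), green at (252,261), turquoise at (130,181). The orange one in the blue cradle fits the description. The board is at (357,188).

```bash
cat > h.py <<'E'
import numpy as np, cv2
from cell import *
def ray(n,uv,z):
    c=camera_info(n);W=c["world_to_cam"];R,t=W[:3,:3],W[:3,3]
    uv=np.atleast_2d(uv).astype(float)
    d=np.c_[(uv[:,0]-c["cx"])/c["fx"],(uv[:,1]-c["cy"])/c["fy"],np.ones(len(uv))]@R
    o=-R.T@t; s=(z-o[2])/d[:,2]; return o+s[:,None]*d
def comp(mask,near):
    n,l,s,c=cv2.connectedComponentsWithStats(mask.astype(np.uint8))
    ok=[i for i in range(1,n) if s[i,4]>40]
    i=min(ok,key=lambda i:np.hypot(*(c[i]-near))); return (l==i)
def rect(n,m,z):
    ys,xs=np.nonzero(m); P=ray(n,np.c_[xs,ys],z)[:,:2]
    (c,sz,a)=cv2.minAreaRect((P*1000).astype(np.float32)); return P.mean(0).round(4),np.round(c,1),np.round(sz,1),round(a,1)
E
python3 - <<'E'
from h import *
t=capture("top");s=capture("scene")
big=[cv2.resize(t[150:240,190:290],(400,360),interpolation=cv2.INTER_CUBIC),cv2.resize(s[165:225,270:370],(400,240),interpolation=cv2.INTER_CUBIC),cv2.resize(t[160:215,310:400],(400,244),interpolation=cv2.INTER_CUBIC)]
im=np.vstack([np.hstack([big[0],np.vstack([big[1],np.zeros((120,400,3),np.uint8)])]),np.hstack([big[2],np.zeros_like(big[2])])])
cv2.imwrite("pics/crop1.png",im[...,::-1])
for n,im,near,nb in(("top",t,(241,196),(357,188)),("scene",s,(315,188),(272,287))):
    h=cv2.cvtColor(im,cv2.COLOR_RGB2HSV).astype(int);H,S,V=h[...,0],h[...,1],h[...,2]
    o=comp((H>5)&(H<20)&(S>150)&(V>120),near)
    print(n,"handle top z.110",rect(n,o,.110),o.sum())
    b=comp((S<70)&(V>130),nb); b=cv2.morphologyEx(b.astype(np.uint8),cv2.MORPH_CLOSE,np.ones((5,5)))
    print(n,"board",rect(n,b,.012),b.sum())
    bl=comp((H>100)&(H<125)&(S>150)&(V>60),(241,198) if n=="top" else (314,203))
    print(n,"blue z.0",rect(n,bl,.008))
E
```

```text
top handle top z.110 (array([0.5354, 0.209 ]), array([533.2, 209.9]), array([25.3, 81.4]), 67.2) 158
top board (array([ 0.5704, -0.1973]), array([ 570.7, -197. ]), array([118.5, 238.8]), 7.4) 2211
top blue z.0 (array([0.5002, 0.1898]), array([508.5, 180.2]), array([ 37.5, 108.5]), 42.0)
scene handle top z.110 (array([0.5468, 0.1843]), array([544.9, 184.8]), array([ 64.4, 112.8]), 67.0) 255
scene board (array([0.6175, 0.2865]), array([ 708.9, 1648.6]), array([3571.7, 4074.7]), 24.1) 93387
scene blue z.0 (array([ 0.5151, -0.4777]), array([ 515.8, -477. ]), array([65.2, 71.1]), 44.4)
```

View pics/crop1.png

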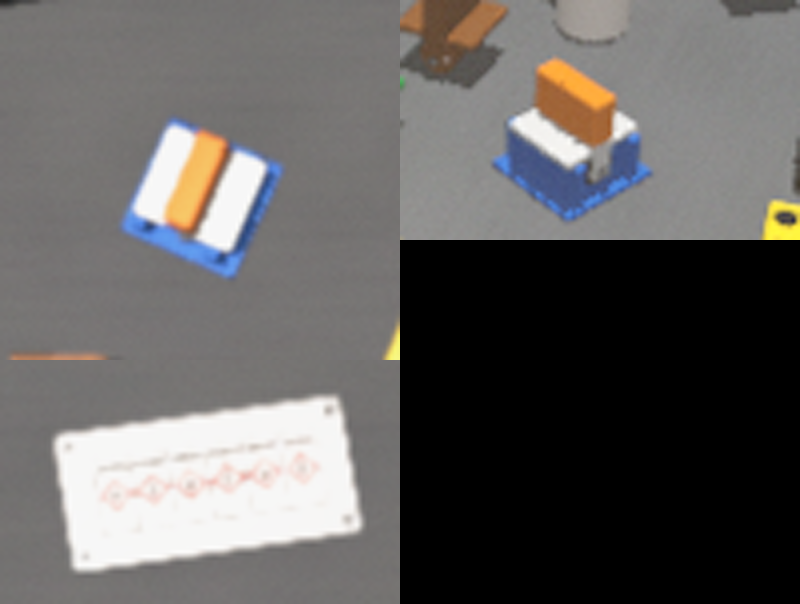

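Close crop: orange block on a white plate, hanging on blue rails. This is the real roller. I'll refine the plate and board fits and compute the moves.

```bash
cat >> h.py <<'E'
from scipy.spatial.transform import Rotation as Ro
def go(p,yawx=None):
    "tool-frame shift (after turn) and turn about tool z to bring TCP to p, tool x at yawx deg, pointing down"
    s=read_state();R=Ro.from_rotvec(s["tcp_rot"]).as_matrix()
    T=R if yawx is None else Ro.from_euler('z',yawx,degrees=True).as_matrix()@np.diag([1,-1,-1])
    print("turn",Ro.from_matrix(R.T@T).as_rotvec().round(4),"shift before turn",(R.T@(np.array(p)-s["ee_pos"])).round(4),"after",(T.T@(np.array(p)-s["ee_pos"])).round(4))
E
python3 - <<'E'
from h import *
for k in range(1):
    t=capture("top");h=cv2.cvtColor(t,cv2.COLOR_RGB2HSV).astype(int);H,S,V=h[...,0],h[...,1],h[...,2]
    w=((S<60)&(V>140)).astype(np.uint8); q=np.zeros_like(w); q[170:225,215:265]=w[170:225,215:265]
    print("plate",rect("top",q,.060),q.sum())
    o=comp((H>5)&(H<22)&(S>110)&(V>120),(241,196)); print("handle",rect("top",o,.110),o.sum())
    bl=((H>95)&(H<125)&(S>120)&(V>50)).astype(np.uint8);q2=np.zeros_like(q);q2[165:228,210:270]=bl[165:228,210:270]
    print("foot",rect("top",q2|q,.01))
    s=capture("scene");h=cv2.cvtColor(s,cv2.COLOR_RGB2HSV).astype(int)
    m=((h[...,1]<60)&(h[...,2]>150)).astype(np.uint8);q=np.zeros_like(m);q[250:325,238:305]=m[250:325,238:305]
    q=cv2.morphologyEx(q,cv2.MORPH_CLOSE,np.ones((5,5)));print("scene board",rect("scene",q,.012),q.sum())
    h_=h;m=((h[...,0]>5)&(h[...,0]<22)&(h[...,1]>110)&(h[...,2]>190)); m=comp(m,(315,187)); print("scene handle top",rect("scene",m,.110),m.sum())
go([.5335,.2095,.30],-22.8)
E
```

```text
plate (array([0.5342, 0.2127]), array([528.4, 218. ]), array([ 99.4, 108.4]), 65.1) 463
handle (array([0.5339, 0.2097]), array([533.5, 209.8]), array([28.4, 84.5]), 67.7) 204
foot (array([0.5294, 0.2164]), array([533.2, 218.7]), array([113. , 111.8]), 65.1)
scene board (array([ 0.5727, -0.2104]), array([ 565. , -197.5]), array([219. , 290.1]), 25.9) 4587
scene handle top (array([0.5369, 0.2092]), array([536.5, 209.5]), array([29.8, 82.6]), 65.5) 113
turn [-5.000e-04  2.000e-04  6.868e-01] shift before turn [ 0.5711 -0.6737  0.0028] after [ 0.0145 -0.8831  0.0025]
```

{"api": "carry_out", "payload": {
  "targets": [
    {"travel":[0.04,0,0],"grip":0},
    {"travel":[0.05,0,0],"grip":0},
    {"travel":[0.05,0,0],"grip":0},
    {"travel":[0.05,-0.02,0],"grip":0},
    {"travel":[0.05,-0.03,0],"grip":0},
    {"travel":[0.04,-0.045,0],"grip":0},
    {"travel":[0.03,-0.05,0],"grip":0},
    {"travel":[0.03,-0.05,0],"grip":0},
    {"travel":[0.03,-0.05,0],"grip":0},
    {"travel":[0.03,-0.05,0],"grip":0}
  ]
}}

```text
$.targets[0]: bad value
```

{"api": "carry_out", "payload": {
  "targets": [
    {"travel":[0.03,-0.05,0],"grip":0},
    {"travel":[0.03,-0.05,0],"grip":0},
    {"travel":[0.03,-0.05,0],"grip":0},
    {"travel":[0.03,-0.05,0],"grip":0},
    {"travel":[0.02,-0.05,0],"grip":0},
    {"travel":[0.02,-0.05,0],"grip":0},
    {"angular":[0,0,0.1],"grip":0},
    {"angular":[0,0,0.15],"grip":0},
    {"angular":[0,0,0.15],"grip":0},
    {"grip":0}
  ]
}}

```text
$.targets[0]: bad value
```

```bash
python3 - <<'E'
from h import *
print(read_state()["qpos"].round(2),read_state()["time_s"]);go([.535,.2095,.25],-23.5)
E
```

```text
[ 1.32  0.69 -0.19  1.57  0.16  0.9  -0.22] 0.3
turn [-5.00e-04  2.00e-04  6.99e-01] shift before turn [ 0.5725 -0.6733  0.0528] after [ 0.0051 -0.8838  0.0525]
```

{"api": "carry_out", "payload": {
  "targets": [
    {"angular":[0,0,0],"travel":[0.04,0,0],"grip":0},
    {"angular":[0,0,0],"travel":[0.05,0,0],"grip":0},
    {"angular":[0,0,0],"travel":[0.05,0,0],"grip":0},
    {"angular":[0,0,0],"travel":[0.05,-0.02,0],"grip":0},
    {"angular":[0,0,0],"travel":[0.05,-0.03,0],"grip":0},
    {"angular":[0,0,0],"travel":[0.04,-0.045,0],"grip":0},
    {"angular":[0,0,0],"travel":[0.03,-0.05,0],"grip":0},
    {"angular":[0,0,0],"travel":[0.03,-0.05,0],"grip":0},
    {"angular":[0,0,0],"travel":[0.03,-0.05,0],"grip":0},
    {"angular":[0,0,0],"travel":[0.03,-0.05,0],"grip":0}
  ]
}}

```text
time_s: 1.55
ee_pos: [0.4778, -0.2006, 0.3029]
tcp_rot: [3.109, 0.452, 0.001]
contact_force: [0.3, 0.3, 0.8]
opening: 0.0882
finger_force: 0.0
```

```bash
python3 - <<'E'
from h import *
print(read_state()["qpos"].round(2),read_state()["time_s"],read_state()["ee_pos"]);go([.535,.2095,.25],-23.5)
E
```

```text
[ 0.4   0.55 -0.14  1.89  0.11  0.71 -1.09] 1.55 [ 0.47783348 -0.20062824  0.30288026]
turn [ 1.000e-04 -7.000e-04  6.989e-01] shift before turn [ 0.1715 -0.3769  0.0529] after [-0.1111 -0.3989  0.0529]
```

{"api": "carry_out", "payload": {
  "targets": [
    {"angular":[0,0,-0.1],"travel":[0,0,0],"grip":0},
    {"angular":[0,0,-0.17],"travel":[0,0,0],"grip":0},
    {"angular":[0,0,-0.17],"travel":[0,0,0],"grip":0},
    {"angular":[0,0,-0.17],"travel":[0,0,0],"grip":0},
    {"angular":[0,0,-0.17],"travel":[0,0,0],"grip":0},
    {"angular":[0,0,-0.17],"travel":[0,0,0],"grip":0},
    {"angular":[0,0,-0.17],"travel":[0,0,0],"grip":0},
    {"angular":[0,0,-0.17],"travel":[0,0,0],"grip":0},
    {"angular":[0,0,-0.17],"travel":[0,0,0],"grip":0},
    {"angular":[0,0,-0.17],"travel":[0,0,0],"grip":0}
  ]
}}

```text
time_s: 2.8
ee_pos: [0.4774, -0.2026, 0.3028]
tcp_rot: [1.796, 2.577, -0.0]
contact_force: [0.7, -0.3, -0.9]
opening: 0.0881
finger_force: 0.0
```

{"api": "carry_out", "payload": {
  "targets": [
    {"angular":[0,0,-0.17],"travel":[0,0,0],"grip":0},
    {"angular":[0,0,-0.17],"travel":[0,0,0],"grip":0},
    {"angular":[0,0,-0.17],"travel":[0,0,0],"grip":0},
    {"angular":[0,0,-0.17],"travel":[0,0,0],"grip":0},
    {"angular":[0,0,-0.13],"travel":[0,0,0],"grip":0},
    {"angular":[0,0,0],"travel":[0,0,0],"grip":0}
  ]
}}

```text
time_s: 3.55
ee_pos: [0.4773, -0.2026, 0.3026]
tcp_rot: [-0.647, -3.074, -0.0]
contact_force: [0.1, -0.3, 0.3]
opening: 0.088
finger_force: 0.0
```

```bash
python3 - <<'E'
from h import *
print(read_state()["qpos"].round(2),read_state()["time_s"],read_state()["ee_pos"]);go([.535,.2095,.25],156.5)
E
```

```text
[ 0.82  0.67 -0.86  1.86  0.64  0.91  0.82] 3.55 [ 0.47734604 -0.20263296  0.30257691]
turn [ 0.0003 -0.0002 -0.0045] shift before turn [0.1132 0.4004 0.0527] after [0.1115 0.4009 0.0526]
```

{"api": "carry_out", "payload": {
  "targets": [
    {"angular":[0,0,0],"travel":[0.014,0.05,0],"grip":0},
    {"angular":[0,0,0],"travel":[0.014,0.05,0],"grip":0},
    {"angular":[0,0,0],"travel":[0.014,0.05,0.01],"grip":0},
    {"angular":[0,0,0],"travel":[0.014,0.05,0.01],"grip":0},
    {"angular":[0,0,0],"travel":[0.014,0.05,0.01],"grip":0},
    {"angular":[0,0,0],"travel":[0.014,0.05,0.01],"grip":0},
    {"angular":[0,0,0],"travel":[0.014,0.05,0.01],"grip":0},
    {"angular":[0,0,0],"travel":[0.014,0.05,0],"grip":0},
    {"angular":[0,0,-0.004],"travel":[0,0,0],"grip":0},
    {"angular":[0,0,0],"travel":[0,0,0],"grip":0}
  ]
}}

```text
time_s: 4.8
ee_pos: [0.5352, 0.2082, 0.2525]
tcp_rot: [0.64, 3.076, -0.003]
contact_force: [0.4, -0.5, -0.7]
opening: 0.0883
finger_force: 0.0
```

```bash
python3 - <<'E'
from h import *
print(read_state()["qpos"].round(2),read_state()["time_s"],read_state()["ee_pos"]);go([.535,.2095,.133],156.5)
cv2.imwrite("pics/a.png",cv2.resize(np.hstack([capture("scene")[120:270,230:400],capture("top")[130:280,160:330]]),None,fx=2.2,fy=2.2)[...,::-1])
E
```

```text
[-0.03  0.78 -0.74  1.76  0.67  0.88  0.08] 4.8 [0.53523679 0.20816233 0.25246115]
turn [-0.0016  0.0005 -0.0002] shift before turn [0.0008 0.0013 0.1195] after [0.0008 0.0011 0.1195]
```

View pics/a.png

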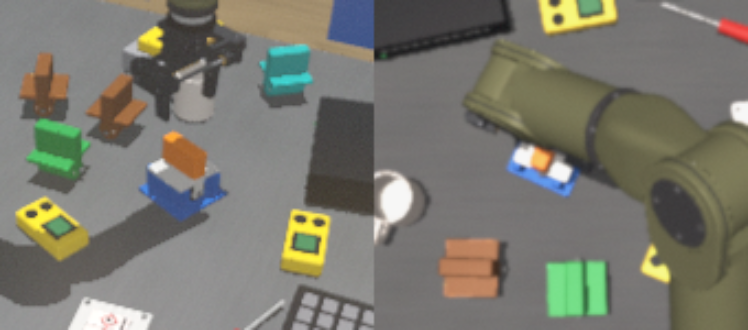

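The view shows the open gripper above the orange handle (crop about (185,155)), with the finger line across it. Descending.

{"api": "carry_out", "payload": {
  "targets": [
    {"angular":[0,0,0],"travel":[0.001,0.001,0.03],"grip":0},
    {"angular":[0,0,0],"travel":[0,0,0.03],"grip":0},
    {"angular":[0,0,0],"travel":[0,0,0.03],"grip":0},
    {"angular":[0,0,0],"travel":[0,0,0.02],"grip":0},
    {"angular":[0,0,0],"travel":[0,0,0.008],"grip":0},
    {"angular":[0,0,0],"travel":[0,0,0],"grip":0}
  ]
}}

```text
time_s: 5.65
ee_pos: [0.535, 0.21, 0.1348]
tcp_rot: [0.638, 3.076, -0.0]
contact_force: [0.5, 0.5, -0.0]
opening: 0.0882
finger_force: 0.0
```

{"api": "carry_out", "payload": {
  "targets": [
    {"angular":[0,0,0],"travel":[0,0,0],"grip":100},
    {"angular":[0,0,0],"travel":[0,0,0],"grip":150},
    {"angular":[0,0,0],"travel":[0,0,0],"grip":255},
    {"angular":[0,0,0],"travel":[0,0,0],"grip":255},
    {"angular":[0,0,0],"travel":[0,0,0],"grip":255},
    {"angular":[0,0,0],"travel":[0,0,0],"grip":255}
  ]
}}

```text
time_s: 6.4
ee_pos: [0.5351, 0.211, 0.1348]
tcp_rot: [0.637, 3.076, 0.003]
contact_force: [1.3, 3.1, -1.5]
opening: 0.0304
finger_force: 1.1
```

{"api": "carry_out", "payload": {
  "targets": [
    {"angular":[0,0,0],"travel":[0,0,0],"grip":255},
    {"angular":[0,0,0],"travel":[0,0,0],"grip":255},
    {"angular":[0,0,0],"travel":[0,0,0],"grip":255}
  ]
}}

```text
time_s: 6.78
ee_pos: [0.5349, 0.2108, 0.1348]
tcp_rot: [0.637, 3.076, 0.002]
contact_force: [1.1, 2.6, -0.6]
opening: 0.0279
finger_force: 30.0
```

{"api": "carry_out", "payload": {
  "targets": [
    {"angular":[0,0,0],"travel":[0,0,-0.01],"grip":255},
    {"angular":[0,0,0],"travel":[0,0,-0.02],"grip":255},
    {"angular":[0,0,0],"travel":[0,0,-0.03],"grip":255},
    {"angular":[0,0,0],"travel":[0,0,-0.03],"grip":255},
    {"angular":[0,0,0],"travel":[0,0,-0.02],"grip":255},
    {"angular":[0,0,0],"travel":[0,0,0],"grip":255}
  ]
}}

```text
time_s: 7.52
ee_pos: [0.535, 0.2098, 0.2467]
tcp_rot: [0.638, 3.074, 0.0]
contact_force: [0.4, 0.9, -6.7]
opening: 0.0276
finger_force: 30.0
```

```bash
python3 - <<'E'
from h import *
s=read_state();print(s["qpos"].round(2),s["time_s"],s["ee_pos"],s["contact_force"])
a=np.radians(97.4);d=np.array([np.cos(a),np.sin(a)])
for k in(.11,-.11): p=np.array([.5705,-.197])+k*d;print(p);go([*p,.20],187.4)
E
```

```text
[-0.04  0.79 -0.74  1.76  0.68  0.86  0.07] 7.525 [0.53497245 0.20979163 0.24669093] [ 0.38898353  0.8730396  -6.72282933]
[ 0.55633248 -0.08791617]
turn [ 2.000e-04  2.300e-03 -5.384e-01] shift before turn [-0.138  -0.2647  0.0468] after [ 0.0172 -0.298   0.0467]
[ 0.58466752 -0.30608383]
turn [ 2.000e-04  2.300e-03 -5.384e-01] shift before turn [-0.2508 -0.4535  0.0469] after [ 0.0172 -0.518   0.0467]
```

{"api": "carry_out", "payload": {
  "targets": [
    {"angular":[0,0,-0.09],"travel":[0,0,0],"grip":255},
    {"angular":[0,0,-0.09],"travel":[0,0,0],"grip":255},
    {"angular":[0,0,-0.09],"travel":[0,0,0],"grip":255},
    {"angular":[0,0,-0.09],"travel":[0,0,0],"grip":255},
    {"angular":[0,0,-0.09],"travel":[0,0,0],"grip":255},
    {"angular":[0,0,-0.088],"travel":[0,0,0],"grip":255},
    {"angular":[0,0,0],"travel":[0,-0.02,0],"grip":255},
    {"angular":[0,0,0],"travel":[0.004,-0.03,0],"grip":255},
    {"angular":[0,0,0],"travel":[0.004,-0.03,0],"grip":255},
    {"angular":[0,0,0],"travel":[0.004,-0.03,0],"grip":255}
  ]
}}

```text
time_s: 8.78
ee_pos: [0.5366, 0.0961, 0.244]
tcp_rot: [0.197, -3.134, 0.005]
contact_force: [0.5, -0.4, -6.2]
opening: 0.0276
finger_force: 30.0
```

{"api": "carry_out", "payload": {
  "targets": [
    {"angular":[0,0,0],"travel":[0.004,-0.04,0],"grip":255},
    {"angular":[0,0,0],"travel":[0,-0.04,0],"grip":255},
    {"angular":[0,0,0],"travel":[0,-0.04,0],"grip":255},
    {"angular":[0,0,0],"travel":[0,-0.04,0],"grip":255},
    {"angular":[0,0,0],"travel":[0,-0.03,0],"grip":255},
    {"angular":[0,0,0],"travel":[0,-0.02,0],"grip":255},
    {"angular":[0,0,0],"travel":[0,-0.01,0],"grip":255},
    {"angular":[0,0,0],"travel":[0,0,0],"grip":255},
    {"angular":[0,0,0],"travel":[0,0,0],"grip":255}
  ]
}}

```text
time_s: 9.9
ee_pos: [0.5612, -0.118, 0.2448]
tcp_rot: [0.205, -3.135, -0.001]
contact_force: [0.4, -0.1, -5.0]
opening: 0.0278
finger_force: 30.0
```

```bash
python3 - <<'E'
from h import *
s=read_state();print(s["qpos"].round(2),s["time_s"],s["ee_pos"],s["contact_force"])
go([.5615,-.1276,.150],187.4)
cv2.imwrite("pics/b.png",cv2.resize(np.hstack([capture("scene")[170:340,200:360],capture("top")[120:290,280:440]]),None,fx=2.4,fy=2.4)[...,::-1])
E
```

```text
[ 0.63  0.84 -0.91  1.76  0.81  0.96  1.07] 9.9 [ 0.56117821 -0.11797139  0.24479525] [ 0.43051462 -0.07596371 -4.97210389]
turn [ 0.0008 -0.0001  0.0013] shift before turn [ 0.0009 -0.0097  0.0948] after [ 0.0009 -0.0096  0.0948]
```

View pics/b.png

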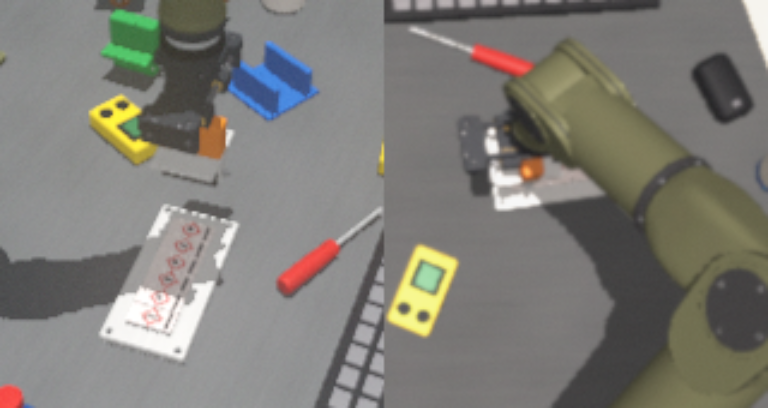

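The roller is held level over the near end of the board. The empty cradle is visible at crop (275,80). Lowering onto the end tile.

{"api": "carry_out", "payload": {
  "targets": [
    {"angular":[0,0,0],"travel":[0.001,-0.01,0.02],"grip":255},
    {"angular":[0,0,0],"travel":[0,0,0.03],"grip":255},
    {"angular":[0,0,0],"travel":[0,0,0.03],"grip":255},
    {"angular":[0,0,0],"travel":[0,0,0.01],"grip":255},
    {"angular":[0,0,0],"travel":[0,0,0.005],"grip":255},
    {"angular":[0,0,0],"travel":[0,0,0],"grip":255}
  ]
}}

```text
time_s: 10.75
ee_pos: [0.5621, -0.1291, 0.15]
tcp_rot: [-0.203, 3.134, -0.0]
contact_force: [0.4, -0.6, -5.1]
opening: 0.0278
finger_force: 30.0
```

{"api": "carry_out", "payload": {
  "targets": [
    {"angular":[0,0,0],"travel":[0,0,0.003],"grip":255},
    {"angular":[0,0,0],"travel":[0,0,0.003],"grip":255},
    {"angular":[0,0,0],"travel":[0,0,0.002],"grip":255},
    {"angular":[0,0,0],"travel":[0,0,0],"grip":255}
  ]
}}

```text
time_s: 11.25
ee_pos: [0.5626, -0.128, 0.1436]
tcp_rot: [-0.204, 3.132, 0.001]
contact_force: [-2.0, 0.6, 8.5]
opening: 0.0276
finger_force: 30.0
```

{"api": "carry_out", "payload": {
  "targets": [
    {"angular":[0,0,0],"travel":[0,0.008,0.001],"grip":255},
    {"angular":[0,0,0],"travel":[0,0.006,0],"grip":255},
    {"angular":[0,0,0],"travel":[0,0,0],"grip":255},
    {"angular":[0,0,0],"travel":[0,-0.01,0],"grip":255},
    {"angular":[0,0,0],"travel":[0,-0.01,0],"grip":255},
    {"angular":[0,0,0],"travel":[0,-0.01,0],"grip":255},
    {"angular":[0,0,0],"travel":[0,-0.01,0],"grip":255},
    {"angular":[0,0,0],"travel":[0,-0.01,0],"grip":255},
    {"angular":[0,0,0],"travel":[0,-0.01,0],"grip":255}
  ]
}}

```text
time_s: 12.38
ee_pos: [0.5688, -0.1738, 0.1435]
tcp_rot: [-0.204, 3.132, 0.0]
contact_force: [-3.8, 0.2, 13.8]
opening: 0.0275
finger_force: 30.0
```

{"api": "carry_out", "payload": {
  "targets": [
    {"angular":[0,0,0],"travel":[0,-0.012,0],"grip":255},
    {"angular":[0,0,0],"travel":[0,-0.012,0],"grip":255},
    {"angular":[0,0,0],"travel":[0,-0.012,0],"grip":255},
    {"angular":[0,0,0],"travel":[0,-0.012,0],"grip":255},
    {"angular":[0,0,0],"travel":[0,-0.012,0],"grip":255},
    {"angular":[0,0,0],"travel":[0,-0.012,0],"grip":255},
    {"angular":[0,0,0],"travel":[0,-0.012,0],"grip":255},
    {"angular":[0,0,0],"travel":[0,-0.012,0],"grip":255},
    {"angular":[0,0,0],"travel":[0,-0.01,0],"grip":255},
    {"angular":[0,0,0],"travel":[0,0,0],"grip":255}
  ]
}}

```text
time_s: 13.62
ee_pos: [0.5828, -0.2814, 0.1435]
tcp_rot: [-0.2, 3.131, -0.005]
contact_force: [-2.3, -0.6, 10.6]
opening: 0.0278
finger_force: 30.0
```

```bash
python3 - <<'E'
from h import *
p=read_state()["ee_pos"];a=np.radians(97.4);r=p[:2]-[.5705,-.197]
print(p,"along",r@[np.cos(a),np.sin(a)],"across",r@[-np.sin(a),np.cos(a)])
E
```

```text
[ 0.58284008 -0.28144541  0.14354762] along -0.0853314293701475 across -0.0013611066678347204
```

{"api": "carry_out", "payload": {
  "targets": [
    {"angular":[0,0,0],"travel":[0,0.01,0.001],"grip":255},
    {"angular":[0,0,0],"travel":[0,0.018,0],"grip":255},
    {"angular":[0,0,0],"travel":[0,0.018,0],"grip":255},
    {"angular":[0,0,0],"travel":[0,0.018,0],"grip":255},
    {"angular":[0,0,0],"travel":[0,0.018,0],"grip":255},
    {"angular":[0,0,0],"travel":[0,0.018,0],"grip":255},
    {"angular":[0,0,0],"travel":[0,0.018,0],"grip":255},
    {"angular":[0,0,0],"travel":[0,0.018,0],"grip":255},
    {"angular":[0,0,0],"travel":[0,0.018,0],"grip":255},
    {"angular":[0,0,0],"travel":[0,0.012,0],"grip":255}
  ]
}}

```text
time_s: 14.88
ee_pos: [0.5617, -0.1141, 0.1434]
tcp_rot: [-0.204, 3.13, -0.003]
contact_force: [-3.8, -1.8, 20.3]
opening: 0.0276
finger_force: 30.0
```

{"api": "carry_out", "payload": {
  "targets": [
    {"angular":[0,0,0],"travel":[0,0,0],"grip":255},
    {"angular":[0,0,0],"travel":[0,0,-0.02],"grip":255},
    {"angular":[0,0,0],"travel":[0,0,-0.03],"grip":255},
    {"angular":[0,0,0],"travel":[0,0,-0.03],"grip":255},
    {"angular":[0,0,0],"travel":[0,0,-0.03],"grip":255},
    {"angular":[0,0,0],"travel":[0,0,0],"grip":255}
  ]
}}

```text
time_s: 15.62
ee_pos: [0.561, -0.1153, 0.2517]
tcp_rot: [-0.202, 3.131, -0.001]
contact_force: [0.3, 0.3, -6.2]
opening: 0.0281
finger_force: 30.0
```

```bash
python3 - <<'E'
from h import *
s=read_state();print(s["ee_pos"],s["contact_force"])
go([.535,.2098,.25],156.5)
im=capture("scene"); cv2.imwrite("pics/c.png",cv2.resize(im[165:335,200:360],None,fx=3.5,fy=3.5)[...,::-1])
t=capture("top");h=cv2.cvtColor(t,cv2.COLOR_RGB2HSV).astype(int);bl=(h[...,0]>95)&(h[...,0]<125)&(h[...,1]>120)&(h[...,2]>50);q=np.zeros(bl.shape,np.uint8);q[165:228,210:270]=bl[165:228,210:270]
print("cradle, rails+foot",rect("top",q,.0),rect("top",q,.01))
b=comp((h[...,0]>95)&(h[...,0]<125)&(h[...,1]>120)&(h[...,2]>200),(240,198));print(np.unique(h[...,2][q>0]))
cv2.imwrite("pics/d.png",cv2.resize(t[160:235,200:280],(640,600),interpolation=cv2.INTER_NEAREST)[...,::-1])
E
```

```text
[ 0.56095036 -0.11528355  0.25171991] [ 0.34383314  0.3285185  -6.20263333]
turn [4.000e-04 4.400e-03 5.388e-01] shift before turn [-0.016   0.3257  0.0015] after [0.1534 0.2878 0.0017]
cradle, rails+foot (array([0.5352, 0.2173]), array([535.4, 217.2]), array([110.5, 110.5]), 65.3) (array([0.5338, 0.2163]), array([534. , 216.1]), array([109.9, 109.8]), 65.3)
[109 110 111 112 113 114 115 116 117 118 119 120 121 122 124 125 126 127
 128 132 133 134 135 136 137 139 140 141 142 143 144 145 146 147 149 150
 151 152 153 154 155 156 160 161 164 166 167 169 170 171 172 173 174 175
 176 177 178 180 182 184 185 186 188 189 190 191 192 193 194 195 196 197
 198 199 200 201 202 203 204 205 206 207 208 209 210 211 212 213 214 215
 216 217 218 219 220 221 222 223 224 225 226 227 228 229 230 231 232 233
 234 235 236 237 238 239 240 241]
```

View pics/c.png

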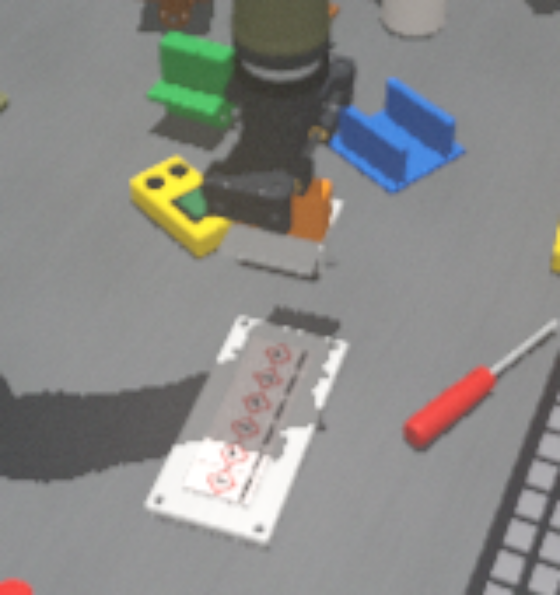

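View pics/d.png

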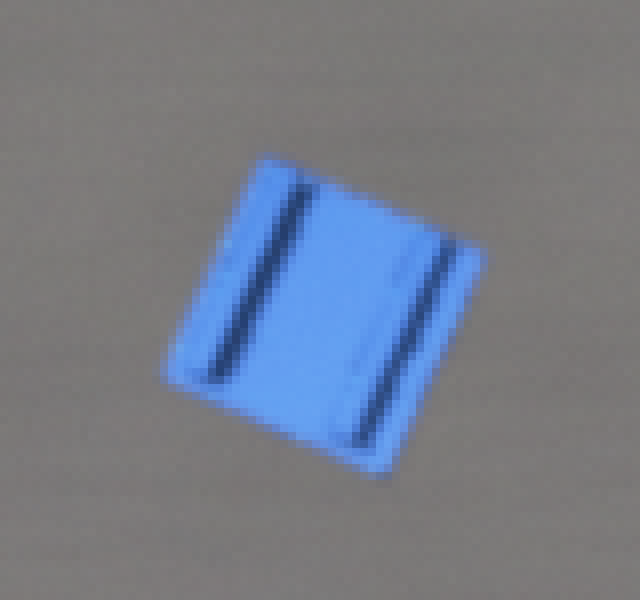

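Scene: the roller is clear of the board and the tile strip looks flush. The contact level was constant at 0.1435 along the whole pass. Top crop: cradle centre is about (0.534, 0.2165), so the parked roller sat roughly 6 mm off-centre. I'll aim between the two.

{"api": "carry_out", "payload": {
  "targets": [
    {"angular":[0,0,0],"travel":[-0.002,0.03,0],"grip":255},
    {"angular":[0,0,0],"travel":[-0.002,0.04,0],"grip":255},
    {"angular":[0,0,0],"travel":[-0.002,0.04,0],"grip":255},
    {"angular":[0,0,0],"travel":[-0.002,0.04,0],"grip":255},
    {"angular":[0,0,0],"travel":[-0.002,0.04,0],"grip":255},
    {"angular":[0,0,0],"travel":[-0.002,0.04,0],"grip":255},
    {"angular":[0,0,0],"travel":[-0.002,0.04,0],"grip":255},
    {"angular":[0,0,0],"travel":[-0.002,0.03,0],"grip":255},
    {"angular":[0,0,0],"travel":[0,0.02,0],"grip":255},
    {"angular":[0,0,0],"travel":[0,0.008,0],"grip":255}
  ]
}}

```text
time_s: 16.98
ee_pos: [0.5329, 0.2126, 0.2488]
tcp_rot: [0.205, -3.133, 0.001]
contact_force: [-1.3, 0.1, -6.0]
opening: 0.0275
finger_force: 30.0
```

{"api": "carry_out", "payload": {
  "targets": [
    {"angular":[0,0,0.09],"travel":[0,0,0],"grip":255},
    {"angular":[0,0,0.09],"travel":[0,0,0],"grip":255},
    {"angular":[0,0,0.09],"travel":[0,0,0],"grip":255},
    {"angular":[0,0,0.09],"travel":[0,0,0],"grip":255},
    {"angular":[0,0,0.09],"travel":[0,0,0],"grip":255},
    {"angular":[0,0,0.09],"travel":[0,0,0],"grip":255},
    {"angular":[0,0,0],"travel":[0,0,0],"grip":255},
    {"angular":[0,0,0],"travel":[0,0,0],"grip":255}
  ]
}}

```text
time_s: 17.98
ee_pos: [0.5336, 0.2112, 0.2494]
tcp_rot: [-0.64, -3.076, 0.002]
contact_force: [-0.5, -0.3, -5.8]
opening: 0.028
finger_force: 30.0
```

```bash
python3 - <<'E'
from h import *
s=read_state();print(s["ee_pos"],s["contact_force"])
go([.535,.2135,.14],156)
cv2.imwrite("pics/e.png",cv2.resize(np.hstack([capture("scene")[130:250,250:400],capture("top")[130:250,160:310]]),None,fx=2.6,fy=2.6,interpolation=cv2.INTER_CUBIC)[...,::-1])
E
```

```text
[0.53361511 0.21120445 0.24939856] [-0.50213456 -0.29581847 -5.76830827]
turn [-0.0011  0.      0.0086] shift before turn [-0.0004  0.0028  0.1094] after [-0.0003  0.0027  0.1094]
```

View pics/e.png

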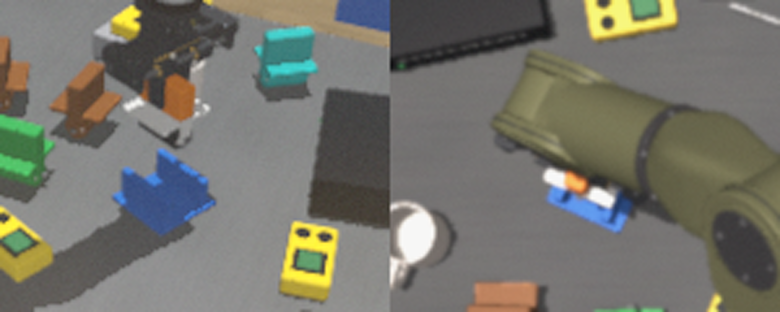

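The roller is held over the empty cradle, aligned with the rails. Lower to TCP z of about 0.134.

{"api": "carry_out", "payload": {
  "targets": [
    {"angular":[0,0,0.008],"travel":[0,0.003,0.02],"grip":255},
    {"angular":[0,0,0],"travel":[0,0,0.025],"grip":255},
    {"angular":[0,0,0],"travel":[0,0,0.02],"grip":255},
    {"angular":[0,0,0],"travel":[0,0,0.02],"grip":255},
    {"angular":[0,0,0],"travel":[0,0,0.015],"grip":255},
    {"angular":[0,0,0],"travel":[0,0,0.008],"grip":255},
    {"angular":[0,0,0],"travel":[0,0,0],"grip":255},
    {"angular":[0,0,0],"travel":[0,0,0.004],"grip":255},
    {"angular":[0,0,0],"travel":[0,0,0.002],"grip":255},
    {"angular":[0,0,0],"travel":[0,0,0],"grip":255}
  ]
}}

```text
time_s: 19.32
ee_pos: [0.5348, 0.2148, 0.1358]
tcp_rot: [0.653, 3.073, -0.0]
contact_force: [0.3, 0.2, -6.2]
opening: 0.0278
finger_force: 30.0
```

{"api": "carry_out", "payload": {
  "targets": [
    {"angular":[0,0,0],"travel":[0,0,0.001],"grip":255},
    {"angular":[0,0,0],"travel":[0,0,0.001],"grip":255},
    {"angular":[0,0,0],"travel":[0,0,0],"grip":255}
  ]
}}

```text
time_s: 19.7
ee_pos: [0.5349, 0.2149, 0.1348]
tcp_rot: [0.653, 3.072, 0.0]
contact_force: [-2.2, -1.7, 5.5]
opening: 0.0275
finger_force: 30.0
```

{"api": "carry_out", "payload": {
  "targets": [
    {"angular":[0,0,0],"travel":[0,0,0],"grip":120},
    {"angular":[0,0,0],"travel":[0,0,0],"grip":60},
    {"angular":[0,0,0],"travel":[0,0,0],"grip":0},
    {"angular":[0,0,0],"travel":[0,0,0],"grip":0},
    {"angular":[0,0,0],"travel":[0,0,0],"grip":0},
    {"angular":[0,0,0],"travel":[0,0,0],"grip":0},
    {"angular":[0,0,0],"travel":[0,0,-0.02],"grip":0},
    {"angular":[0,0,0],"travel":[0,0,-0.04],"grip":0},
    {"angular":[0,0,0],"travel":[0,0,-0.05],"grip":0},
    {"angular":[0,0,0],"travel":[0,0,-0.05],"grip":0}
  ]
}}

```text
time_s: 20.95
ee_pos: [0.5344, 0.2149, 0.2966]
tcp_rot: [0.652, 3.073, 0.001]
contact_force: [1.2, 0.1, 0.1]
opening: 0.0884
finger_force: 0.0
```

{"api": "carry_out", "payload": {
  "targets": [
    {"angular":[0,0,0],"travel":[0.05,0,0],"grip":0},
    {"angular":[0,0,0],"travel":[0.05,0,0],"grip":0},
    {"angular":[0,0,0],"travel":[0.04,0,0],"grip":0},
    {"angular":[0,0,0],"travel":[0,0,0],"grip":0},
    {"angular":[0,0,0],"travel":[0,0,0],"grip":0}
  ]
}}

```text
time_s: 21.58
ee_pos: [0.4076, 0.2716, 0.2945]
tcp_rot: [0.653, 3.071, 0.001]
contact_force: [0.8, 0.2, -0.1]
opening: 0.088
finger_force: 0.0
```

```bash
python3 - <<'E'
from h import *
s=read_state();print(s["time_s"],s["ee_pos"],s["opening"],s["contact_force"])
S=capture("scene");T=capture("top")
cv2.imwrite("pics/f.png",cv2.resize(np.hstack([S[150:340,210:400],T[90:280,180:400]]),None,fx=1.9,fy=1.9,interpolation=cv2.INTER_CUBIC)[...,::-1])
for n,im,near in(("top",T,(241,196)),("scene",S,(315,187))):
    h=cv2.cvtColor(im,cv2.COLOR_RGB2HSV).astype(int)
    m=comp((h[...,0]>5)&(h[...,0]<22)&(h[...,1]>110)&(h[...,2]>(120 if n=="top" else 190)),near);print(n,rect(n,m,.110),m.sum())
E
```

```text
21.575 [0.4075788  0.27158426 0.29449024] 0.08801277547384508 [ 0.81654198  0.23946901 -0.06544656]
top (array([0.5322, 0.2117]), array([531.8, 211.5]), array([28.5, 82.5]), 66.9) 200
scene (array([0.5358, 0.2111]), array([535.2, 211.7]), array([29.4, 82.9]), 66.2) 111
```

View pics/f.png

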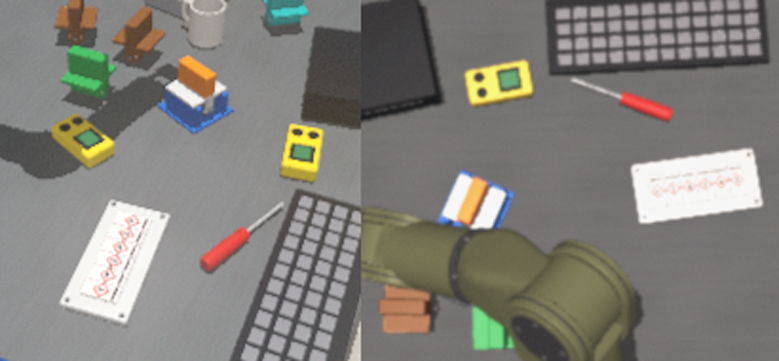

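The roller hangs upright in the cradle at (197,95), with its handle top at the expected height and size. The tiles look flush and the bystanders have not moved.

```bash
python3 -c "from cell import *; print(finish_job())"
```

```text
the job is handed in; nothing more can be done
None
```

I rolled all six tiles along the full strip and back, hung the roller upright in its blue cradle and let go, and handed the job in at about 22 s; `finish_job` gave no verdict, but the steady pressing height points to the tiles being fully home.

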